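# Unlock the slide cabinet with the T-key and open its drawer

### The job

Take the T-handled key from its stand and set it in the sloping lock of the specimen cabinet: press it lightly and turn it until its bit drops fully into the slot, then turn the key clockwise to its stop to unlock. Let go, leaving the key fully home and turned in the lock, and pull the slide drawer all the way out to its stop, without disturbing the things standing around.

Things in the scene. Friction and masses are not known exactly. Their poses are not given: they have to be found in the camera images.
- key_grip (a point): Centre of the T-handle of the loose key (0.18 kg): a black plastic bar 80 mm long (this frame's x), 14 mm thick (y: squeeze here), 22 mm high (z). z runs up the key's shaft, away from the bit. At the start the key hangs upright by its flange in its stand, handle on top; lift it 45 mm or more to clear the stand. A half turn about z leaves the key the same.
- key_tip (a point): Centre of the lower end of the key, 85 mm below key_grip along the shaft; same axes. The steel bit here is flat: 26 mm wide (x), 8 mm thick (y), wedge-shaped over its lowest 5 mm (4 mm thick at the end). From 19 to 42 mm above this point is a round land 26.6 mm in diameter (tapered foot) that guides in the lock's bore, then a flange 42 mm in diameter, 5 mm thick, then a 14 mm shaft.
- lock_floor (a point): Floor of the lock's key slot, on the lock's axis. z runs out of the lock, leaning 26 degrees from vertical to the cabinet front; x points uphill to its back, y to its left. When the key is home, key_tip is here, its z along this z. With the key in, the plug turns clockwise (looking into the lock) to a hard stop 1.05 rad from this x axis and stays where left; the drawer is free from 0.8 rad.
- lock_face (a point): Face of the brass plug in the lock, on the axis 14 mm above lock_floor, same axes. A slot 11 mm wide runs right across it, down to the floor; it starts anywhere within 0.4 rad either way of this x axis. The bit rests on this face until lined up within 0.1 rad (within 0.25 its wedge end starts to sink), then sinks 14 mm. The plug is stiff (0.28 N m): a key pressed under 20 N does not drag it.
- lock_mouth (a point): Centre of the mouth of the fixed steel guide collar around the lock's axis, 36 mm above lock_floor, same axes. Its funnel narrows from 43 mm in diameter here to a 30 mm bore 10 mm further in, which runs down to the floor; 50 mm outside. With the key home its flange is 6 mm above the mouth.
- stand: Fixed grey plastic block 70 x 70 x 56 mm with a square 30 mm hole, in which the key stands; origin at the centre of its underside.
- cabinet: Fixed white specimen cabinet, 240 mm deep (x), 280 mm wide (y), 125 mm high; origin at the centre of its underside, x to its back, z up, front towards -x. The drawer fills the right of its front (-y side); on the left of the top front edge is a sloping grey lock head.
- drawer (a joint): How far the drawer is out, m: 0 shut, 0.09 at its stop. It slides towards the cabinet's front (-x of the cabinet) with about 2 N of friction; while locked it cannot move more than about 2 mm.
- drawer_handle (a point): Centre of the drawer's steel bar handle; axes as the cabinet's. The bar is 110 mm long (y), 12 mm thick (x) and 14 mm high (z); 39 mm of free space lies between it and the drawer's front; the cabinet's top is 37 mm above this point. It moves with the drawer. Take it from above.
- tube_rack: Bystander: loose white tube rack 90 x 120 x 45 mm with two red-capped tubes that reach 93 mm high; origin at the centre of its underside.
- pump_bottle: Bystander: loose amber pump bottle, 70 mm in diameter, 175 mm high; origin at the centre of its underside.
- petri_dish: Bystander: loose covered dish, 94 mm in diameter, 22 mm high; origin at the centre of its underside.
Things that resemble listed ones, but are neither listed nor needed, are in the scene too. Leave any orange or red look-alike of the part that bears key_grip alone.

How it is judged (in metres and radians):
On the way, in this order (a step that is already met when the one before it is completed fails the run):
1. the key's bit has dropped fully into the lock's slot (distance between key_tip and lock_floor below 0.006 m and angle between the z axis of key_tip and the z axis of lock_floor, either way round below 0.2 rad), for 0.1 s.
2. the key, still fully in, is turned clockwise to its stop (distance between key_tip and lock_floor below 0.007 m and angle between the x axis of key_tip and the x axis of lock_floor, either way round above 0.9 rad), for 0.1 s.
3. the drawer is out to its stop (value of joint drawer above 0.084 m), for 0.2 s.
At the end, for the whole second after the job is handed in: The drawer is out to its stop (84 mm or more of 90) and still; the key rests fully home in the lock (tip within 7 mm of the slot's floor, shaft within 0.25 rad of the lock's axis), turned clockwise (at least 0.85 rad from the lock's x axis), at rest (value of joint drawer above 0.084 m and velocity of joint drawer below 0.01 m/s and distance between key_tip and lock_floor below 0.007 m and angle between the z axis of key_tip and the z axis of lock_floor, either way round below 0.25 rad and angle between the x axis of key_tip and the x axis of lock_floor, either way round above 0.85 rad and linear speed of key below 0.02 m/s); the robot touches nothing.
It fails at once if the tube rack is shoved or tipped (distance of tube_rack from where it was at the start of the episode above 0.02 m or angle between tube_rack's own z axis and vertical above 0.3 rad).
It fails at once if the pump bottle is shoved or tipped (distance of pump_bottle from where it was at the start of the episode above 0.02 m or angle between pump_bottle's own z axis and vertical above 0.3 rad).
It fails at once if the dish is shoved (distance of petri_dish from where it was at the start of the episode above 0.02 m).
It also fails if it takes over 56 s, if anything falls off the work surface, if the arm or the gripper's body presses on something with over 40 N, if the wrist force passes 120 N, or if a joint passes its speed limit or range.

### The arm

A 6-joint arm with a two-finger parallel gripper is mounted at the origin on the work surface. World frame = base frame: x ahead of the robot, y to its left, z up, the work surface at z = 0. Lengths are in m, angles in degrees, forces in N, time in s.
With the tool pointing down it reaches from about 0.25 to 0.725 m from the base axis. Payload 9.7 kg.
Tool frame: the origin (TCP) lies between the finger pads; the fingertips stand 11 mm ahead of it and the grasp point (between the pads) lies 8 mm behind it; y points along the fingers, x is the direction in which the jaws open and shut, and the axes are right-handed (so a half turn about y gives the same grasp; the last joint's range is limited). The gripper opens to 85 mm and grips with 20 to 120 N. Pads are 22 mm wide; open, the fingers measure 114 mm over their backs; the gripper's body (76 mm by 85 mm) begins 54 mm behind the grasp point. The pads swing forward as they close: fully open they stand 13 mm farther back than shut.
Start: joints at [71.906, 4.979, 10.078, 95.1, 0, 90], TCP at [0.171, 0.523, 0.206] pointing down, gripper open.
Joint ranges: [-179.16, 179.16], [-48.56, 103.87], [-65.8, 70.77], [-126.05, 130.52], [-82.76, 87.17], [-180, 180]. Speed limits (degrees/s): [127.2, 127.2, 147.25, 180, 180, 180].

### API

Orientations are given as [roll, pitch, yaw] about the fixed x, y, z axes, in that order (R = Rz(yaw) Ry(pitch) Rx(roll)).
In Python, from workcell import bot, vision gives the robot as it stands. The module is installed in compiled form; this text tells all that it offers.
- The arm moves only by the shell command python3 -m crank 'ROWS' [OPENING] [FORCE]. ROWS is text: rows parted by semicolons, each of 6 numbers parted by spaces: the shift along the tool's x, y, z in m, then the turn, a rotation vector about the tool's x, y, z in rad. A call has 1 to 8 rows; each row is the pose to reach, as a shift and turn from the pose commanded when the call began, along the tool's axes at that moment; what a row does not reach only later rows make up. A row lasts 1/10 s, in which the tool goes at most 50 mm and 8.59 degrees, less where a joint would pass 70% of its speed; a pose out of reach is approached as far as the arm can. A call with a gripper value outside its range is refused whole. OPENING is the gripper's target within -1 to 1 (shut at 1, half-way at 0, fully open at -1), set as the call begins (- or left out, the last holds). The fingers move at their own pace and stop on an object; FORCE is the grip in N (left out, the last holds). Time passes only in rows, so rows that repeat a pose let the fingers close. It gives the time, the measured TCP pose, the force and the opening at its end, in the units of the state.
- bot.get_obs(): the state, without advancing time (a new reading comes with each control period).
- vision.camera(name): name is "scene" or "top"; returns the picture (400x640x3 uint8, red, green, blue); there is no depth.
- vision.get_calibration(name): a dict with "fx", "fy", "cx", "cy" (pixels), "distortion" ([k1, k2, p1, p2, k3] as OpenCV has them; the pictures are not rectified), "rvec" (rotation vector, rad) and "tvec" (3), from world to camera coordinates, as OpenCV has them. Camera axes: x right, y down, z forward; pixel columns grow to the right and rows downward; lengths in m; the calibration is good to about 2 mm. A picture is of the moment at which its call begins. get_calibration takes no time and is no camera call.
- bot.job_done(): hands the job in, once; it reports no verdict.
The state is a dict: "time": time; "q": joint angles; "qd": joint speeds; "joint_efforts": joint torques, N m; "ee_pos": TCP position; "tcp_rot": TCP orientation; "wrist_force": force on the tool from outside, world axes, zero at the start; "torque": the same for the moment, N m; "opening": finger opening in m.
Only numpy, scipy, OpenCV 4.12 (cv2) and the standard library are available. Lean on these libraries where they do the work, as an engineer would, in place of code of your own. Each camera call takes 0.05 s, during which the arm holds its last target. There are 200 camera calls.

## Working session

There is one attempt and no reset: what is moved stays moved. The work goes in short steps, Python scripts to look and compute and a shell command to move; the robot and the scene stay as the last step left them, time stands still between calls to the robot, and variables do not carry over. Pictures are saved under pics/ and viewed, about 8 in all and at most 12, crops included, and the job is handed in when it is done.

```bash
mkdir -p pics
cat > h.py <<'E'
import numpy as np, cv2
from scipy.spatial.transform import Rotation as R
from workcell import bot, vision
def cal(n):
    c=vision.get_calibration(n); K=np.array([[c['fx'],0,c['cx']],[0,c['fy'],c['cy']],[0,0,1.]])
    Rm=cv2.Rodrigues(np.array(c['rvec'],float))[0]; t=np.array(c['tvec'],float).ravel()
    return K,np.array(c['distortion'],float),Rm,t
def ray(n,uv):
    K,d,Rm,t=cal(n); p=cv2.undistortPoints(np.array([[uv]],float),K,d)[0,0]
    v=Rm.T@np.array([p[0],p[1],1]); return -Rm.T@t, v/np.linalg.norm(v)
def onz(n,uv,z):
    o,v=ray(n,uv); return o+v*(z-o[2])/v[2]
def tri(uv1,uv2,n1='scene',n2='top'):
    o1,v1=ray(n1,uv1);o2,v2=ray(n2,uv2)
    s=np.linalg.lstsq(np.c_[v1,-v2],o2-o1,rcond=None)[0]
    a=o1+s[0]*v1;b=o2+s[1]*v2; return (a+b)/2,np.linalg.norm(a-b)
def px(n,P):
    K,d,Rm,t=cal(n); return cv2.projectPoints(np.atleast_2d(np.array(P,float)),cv2.Rodrigues(Rm)[0],t,K,d)[0][:,0]
def snap(n,f):
    im=vision.camera(n); cv2.imwrite(f'pics/{f}.png',im[:,:,::-1]); return im
E
python3 - <<'E'
from h import *
o=bot.get_obs(); print(o)
for n in('scene','top'):
    snap(n,n+'0'); print(n,cal(n));
E
```

```text
{'time': 0.0, 'q': array([7.19071745e+01, 5.01215309e+00, 1.00341098e+01, 9.50983392e+01,
       3.43997215e-04, 8.99993818e+01]), 'qd': array([ 0.0189339 ,  0.07340905, -0.10271096,  0.06801171,  0.01980591,
       -0.06254838]), 'joint_efforts': array([ 2.05333032e-03, -5.20383489e+01,  4.64810264e+01,  1.62179646e-02,
       -1.04985332e-06,  4.08680501e-05]), 'ee_pos': array([0.17072567, 0.52256342, 0.20526989]), 'tcp_rot': array([-8.99996552e+01,  7.63824537e-02,  7.19077928e+01]), 'wrist_force': array([-0.02009575,  0.31074951, -0.33478524]), 'torque': array([ 0.04068428,  0.01869263, -0.02680576]), 'opening': 0.08534057851033928}
scene (array([[373.38644812,   0.        , 318.43616486],
       [  0.        , 373.38644812, 196.61568585],
       [  0.        ,   0.        ,   1.        ]]), array([-0.02808161,  0.        ,  0.        ,  0.        ,  0.        ]), array([[-0.88798816,  0.45930273,  0.02276015],
       [ 0.25623828,  0.53527995, -0.804871  ],
       [-0.3818625 , -0.7088839 , -0.5930132 ]]), array([ 0.53669969, -0.06698619,  1.4855714 ]))
top (array([[392.23432894,   0.        , 314.04938828],
       [  0.        , 392.23432894, 195.43461681],
       [  0.        ,   0.        ,   1.        ]]), array([-0.08687378,  0.        ,  0.        ,  0.        ,  0.        ]), array([[ 0.00943882, -0.99989484,  0.01100961],
       [-0.98775539, -0.01103772, -0.15561961],
       [ 0.15572476, -0.00940594, -0.9877557 ]]), array([0.03729108, 0.62482894, 1.06839834]))
```

View pics/scene0.png

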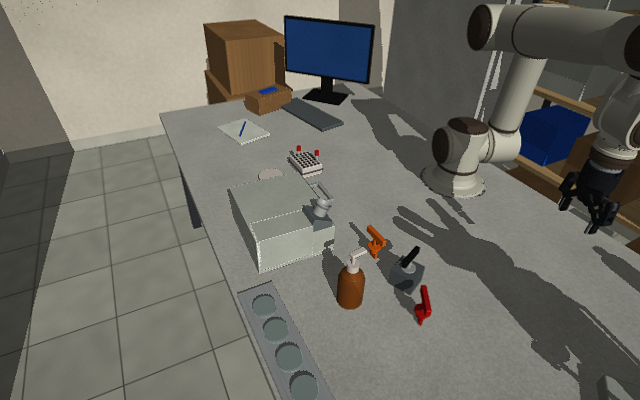

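View pics/top0.png

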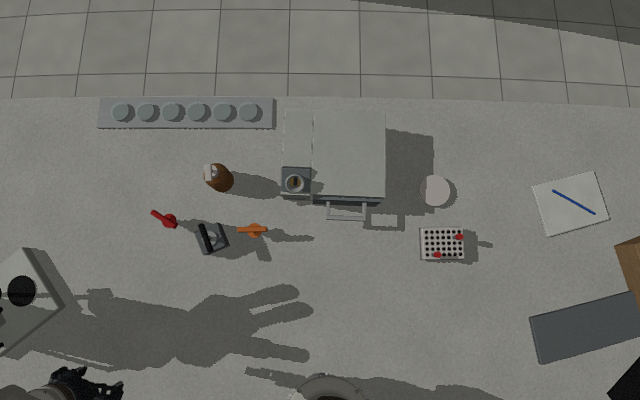

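The scene view shows the cabinet at about (280,225), the lock head at (322,203), the black key in its grey stand at (407,268), and orange and red decoys at (376,241) and (424,305). In the top view, the lock is at (293,183), the stand at (211,238) and the drawer handle at (345,212). I'll zoom in on both.

Run:
```python
import cv2
a=cv2.imread('pics/top0.png')[105:255,190:390]; cv2.imwrite('pics/top0c.png',cv2.resize(a,None,fx=4,fy=4,interpolation=cv2.INTER_CUBIC))
a=cv2.imread('pics/scene0.png')[170:300,230:430]; cv2.imwrite('pics/scene0c.png',cv2.resize(a,None,fx=4,fy=4,interpolation=cv2.INTER_CUBIC))
```

```text
(no output)
```

View pics/top0c.png

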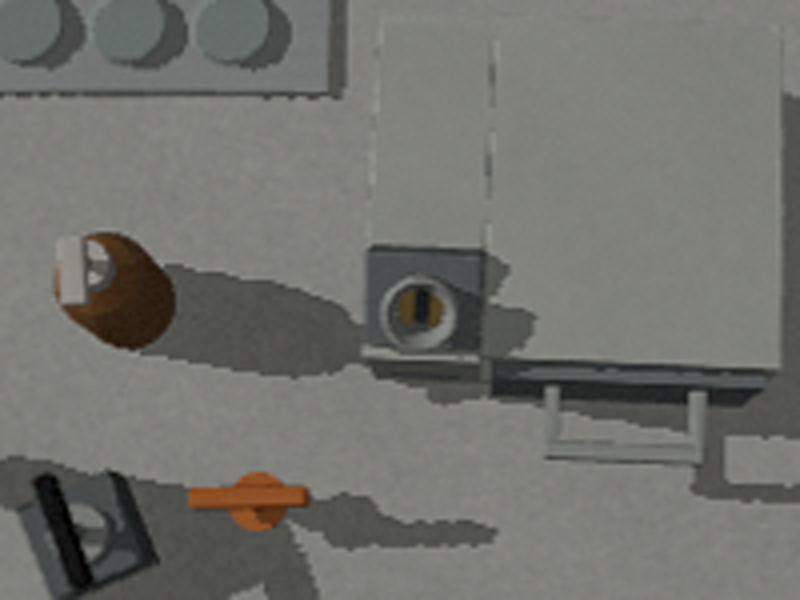

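View pics/scene0c.png

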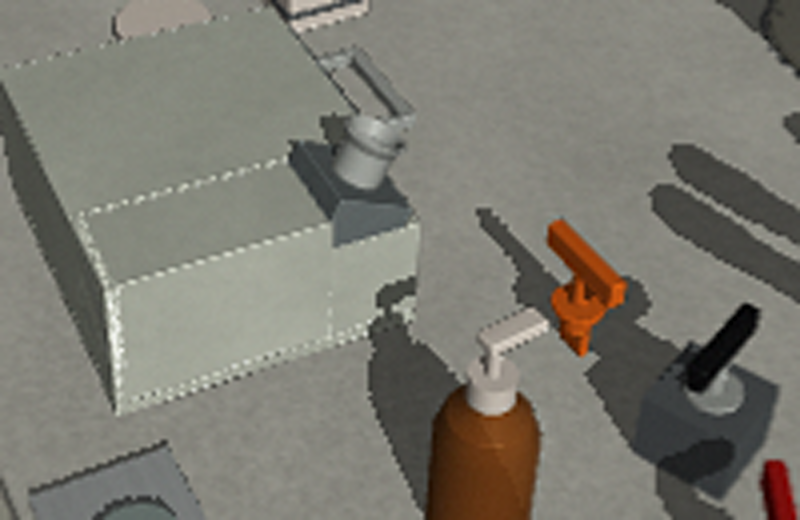

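The crops show the bar ends of the black key at about (47,480) and (80,585), the lock collar rim centred at about (418,314) with a dark slot running nearly along x, and the drawer bar from (545,452) to (703,458). The scene crop shows the collar mouth at about (376,133). Next I'll convert these to positions.

Run:
```python
from h import *
np.set_printoptions(precision=4,suppress=True)
T=lambda u,v:(190+u/4-.375,105+v/4-.375); S=lambda u,v:(230+u/4-.375,170+v/4-.375)
im=cv2.imread('pics/top0.png')
m=(im.max(2)<32).astype(np.uint8); m[:215]=0;m[262:]=0;m[:,:192]=0;m[:,235:]=0
n,l,s,c=cv2.connectedComponentsWithStats(m); i=1+s[1:,4].argmax(); print(s[i],c[i])
pts=np.argwhere(l==i)[:,::-1].astype(np.float32); r=cv2.minAreaRect(pts); print(r)
W=np.array([onz('top',p,0.11)[:2] for p in pts]); ctr=W.mean(0); ev=np.linalg.eigh(np.cov(W.T)); print('key',ctr,ev[1][:,1],np.sqrt(ev[0]*12))
sc=cv2.imread('pics/scene0.png'); m=(sc.max(2)<25).astype(np.uint8);m[:240]=0;m[272:]=0;m[:,:398]=0;m[:,422:]=0
p2=np.argwhere(m)[:,::-1]; print('scene key',p2.mean(0),len(p2), 'proj',px('scene',[[*ctr,.099]]))
print('cab corners z.125: FR',onz('top',T(780,368),.125),'BR',onz('top',T(782,25),.125),'BL',onz('top',T(380,18),.125))
print('handle ends z.095',onz('top',T(545,450),.095),onz('top',T(703,457),.095))
print('mouth tri',tri(S(376,133),T(420,313)), 'ontop z .16',onz('top',T(420,313),.16))
print('bottle shoulder',onz('top',T(97,265),.175),'decoy',onz('top',T(250,497),.1))
print('head corners',[onz('top',T(*p),.125) for p in((370,247),(487,252),(363,353),(485,358))])
```

```text
[199 224  16  30 166] [205.6867 238.0783]
((205.5647735595703, 237.88771057128906), (30.65003204345703, 6.154299736022949), 68.62937927246094)
key [0.4969 0.3312] [-0.921  -0.3895] [0.0146 0.0821]
scene key [409.6579 256.7368] 152 proj [[411.2677 255.3016]]
cab corners z.125: FR [ 0.6113 -0.1435  0.125 ] BR [ 0.8517 -0.1502  0.125 ] BL [0.8524 0.1279 0.125 ]
handle ends z.095 [0.558  0.0116 0.095 ] [ 0.5543 -0.0956  0.095 ]
mouth tri (array([0.6396, 0.0946, 0.1606]), np.float64(0.0016913845058485761)) ontop z .16 [0.639  0.0951 0.16  ]
bottle shoulder [0.6652 0.3015 0.175 ] decoy [0.5237 0.2095 0.1   ]
head corners [array([0.6903, 0.1308, 0.125 ]), array([0.6878, 0.0523, 0.125 ]), array([0.6183, 0.1339, 0.125 ]), array([0.6158, 0.0529, 0.125 ])]
```

```bash
cat >> h.py <<'E'
np.set_printoptions(precision=4,suppress=True)
def cur():
    o=bot.get_obs(); return np.array(o['ee_pos']),R.from_euler('xyz',o['tcp_rot'],degrees=True),o
def frame(x,y):
    y=np.array(y,float);y/=np.linalg.norm(y);x=np.array(x,float);x-=y*(x@y);x/=np.linalg.norm(x)
    return R.from_matrix(np.c_[x,y,np.cross(x,y)])
def go(p,Rg):
    p0,R0,o=cur(); print('row',R0.inv().apply(np.array(p)-p0),(R0.inv()*Rg).as_rotvec())
cy=np.deg2rad(-1.6)
CX=np.array([np.cos(cy),np.sin(cy),0]);CY=np.array([-np.sin(cy),np.cos(cy),0])
a=np.deg2rad(26); LZ=-np.sin(a)*CX+np.cos(a)*np.array([0,0,1]); LX=np.cos(a)*CX+np.sin(a)*np.array([0,0,1]); LY=CY
M=np.array([.640,.095,.160])
E
python3 - <<'E'
from h import *
print('key tri',tri((409.66,256.74),(205.69,238.08)))
im=cv2.imread('pics/top0.png'); sc=cv2.imread('pics/scene0.png')
print(im[224:254,198:216].max(2)[::2])
F=M-.022*LZ; print('face px',px('top',[F,F+.013*LX,F+.013*LY]))
print(im[173:192,285:304,2]); print(im[173:192,285:304,0])
yaw=np.deg2rad(112.9); Rg=frame([np.cos(yaw),np.sin(yaw),0],[0,0,-1]); go([.497,.331,.17],Rg)
E
```

```text
key tri (array([0.4995, 0.3329, 0.0961]), np.float64(0.005564581110366027))
[[ 62  31  13  13  17  13  62  82  81  82  83  79  79  79  75  71  73  77]
 [ 47  15  16  22  21  15  33  70  82  77  80  75  75  76  78  76  78  77]
 [ 71  38  18  28  18   8   0  29  67  78  77  78  76  77  73  76  77  78]
 [ 67  63  28  21  26  17  17   0  48  79  83  83  85  75  75  77  76  77]
 [ 80  75  52  20  23  24  19  18   4  91 115 118 118 118 121  95  65  66]
 [ 76  76  75  49  12  25  22  15   2  35 110 121 117 117 117 115 119  99]
 [ 74  79  76  62  30  21  17  22  19  10  28  54  81 101 107 109 111 111]
 [ 74  75  76  92  85  35  23  27  21   4  12  33  48  63  73  74  73  77]
 [ 75  76  77  82  92  66  18  20  20  23   0  10  66  74  73  72  75  77]
 [ 82  77  75  76  81  88  61  17  18  23  17   8  42 112 123 121 122  84]
 [120  83  76  74  73  84  67  26  13  19  21  16   2  53 100  89  57  45]
 [125 106  74  77  75  76  80  58  22  24  25  17   7   2  37  64  63  77]
 [131 131 105  74  75  79  79  73  45  16  24  24  13   6  16  66  78  80]
 [132 133 121  90  74  75  77  82  65  31  16  12
[... 2609 characters left out ...]
0 108  59  64  56  41  34  34  28  26  31  35  34  36  29  97 133 136
  111]
 [104 105  60  68  63  53  40  33  43  45  35  38  35  36  38  93 128 130
   97]
 [ 94 107  81  61  66  64  56  55  57  58  58  52  44  40  94 131 136 129
   99]
 [ 85  97  81  60  63  67  61  57  54  58  58  59  86 118 129 134 136 117
   73]
 [ 79  96 105  79  65  65  67  63  70  82  98 110 116 123 132 133 127 101
   58]
 [ 80  81  99  98  73  73  83  88  96 104 111 119 123 128 128 123  97  55
   53]
 [ 80  78  83  99  97  74  77  92  98 102 108 117 121 125 116  83  60  58
   51]
 [ 71  66  64  65  85  94  91  92  98 104 107 119 116 105  85  69  78  73
   50]]
row [-0.0807  0.0354 -0.3696] [-0.0004 -0.7155 -0.0012]
```

```bash
python3 -m crank '-0.078 0.035 -0.371 0 -0.69 0;-0.078 0.035 -0.371 0 -0.69 0;-0.078 0.035 -0.371 0 -0.69 0;-0.078 0.035 -0.371 0 -0.69 0;-0.078 0.035 -0.371 0 -0.69 0;-0.078 0.035 -0.371 0 -0.69 0;-0.078 0.035 -0.371 0 -0.69 0;-0.078 0.035 -0.371 0 -0.69 0' -1 40
python3 - <<'E'
from h import *
p,r,o=cur(); print(p,o['tcp_rot'],o['q'],o['time'])
a=np.deg2rad(111.5); go([.499,.333,.091],frame([np.cos(a),np.sin(a),0],[0,0,-1]))
im=snap('scene','s1'); cv2.imwrite('pics/s1c.png',cv2.resize(im[180:320,340:500,::-1],None,fx=4,fy=4,interpolation=cv2.INTER_CUBIC))
E
```

```text
time: 0.9
ee_pos: [0.4995, 0.3327, 0.1706]
tcp_rot: [-90.0, 0.0, 111.4]
wrist_force: [-0.1, 1.4, 0.7]
opening: 0.0861
[0.4995 0.3327 0.1706] [-89.9805   0.001  111.4421] [33.6676 11.3954 13.3115 91.9354  0.0031 12.2256] 0.9
row [0.0004 0.0796 0.0003] [-0.0003 -0.001  -0.    ]
```

View pics/s1c.png

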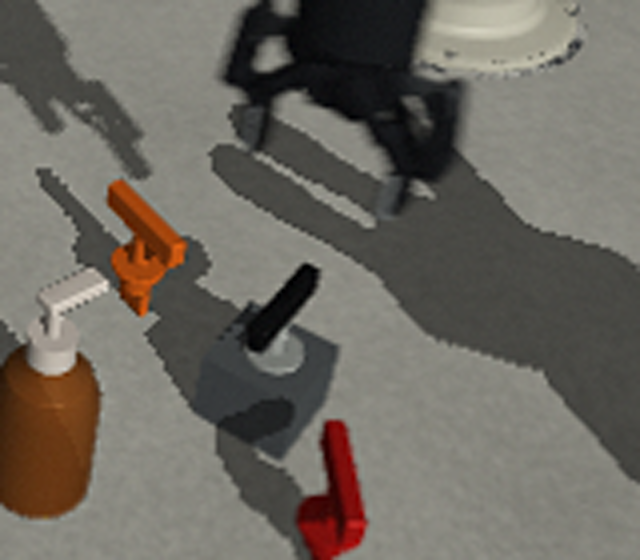

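The crop shows the open fingers at about (255,130) and (390,205), centred over the handle at (285,307), with the jaw line across the bar. I'll go down and grip.

```bash
python3 -m crank '0 0.025 0 0 0 0;0 0.05 0 0 0 0;0 0.07 0 0 0 0;0 0.08 0 0 0 0;0 0.08 0 0 0 0' -1 60 && python3 -m crank '0 0 0 0 0 0;0 0 0 0 0 0;0 0 0 0 0 0;0 0 0 0 0 0;0 0 0 0 0 0;0 0 0 0 0 0;0 0 0 0 0 0' 1 60
```

```text
time: 1.45
ee_pos: [0.4972, 0.3337, 0.0896]
tcp_rot: [-89.8, 0.0, 111.4]
wrist_force: [0.5, -0.0, -0.2]
opening: 0.0853
time: 2.15
ee_pos: [0.498, 0.3342, 0.0911]
tcp_rot: [-90.0, 0.0, 111.4]
wrist_force: [0.1, 0.5, 0.2]
opening: 0.0
```

Run:
```python
from h import *
im=snap('scene','s2'); t=snap('top','t2')
f=lambda i:cv2.resize(i[:,:,::-1],None,fx=4,fy=4,interpolation=cv2.INTER_CUBIC)
cv2.imwrite('pics/s2c.png',np.hstack([f(im[190:320,360:460]),f(t[170:300,170:270])]))
```

```text
(no output)
```

View pics/s2c.png

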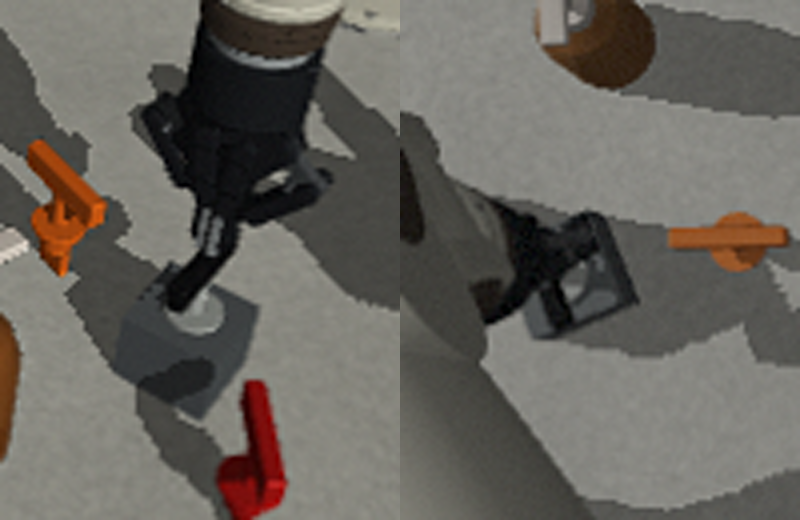

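Run:
```python
from h import *
p,r,o=cur(); print(p,o['opening'])
for n in('scene','top'):
    print(n,'tip,tcp,grasp',px(n,[p+[0,0,-.011],p,p+[0,0,.008],p+[0,0,.03]]))
k=np.array([.499,.333,.099]);a=np.deg2rad(21.5);d=np.array([np.cos(a),np.sin(a),0])*.04
for n in('scene','top'): print(n,'bar ends/ctr at top',px(n,[k+d+[0,0,.011],k+[0,0,.011],k-d+[0,0,.011],k-[0,0,.038],[k[0],k[1],.056]]))
s=cv2.imread('pics/s2.png').max(2); print(s[228:270,398:424:1][::2])
```

```text
[0.498  0.3341 0.0911] 0.00021111802130688133
scene tip,tcp,grasp [[410.4468 261.0841]
 [411.1415 258.2232]
 [411.6522 256.1187]
 [413.0814 250.2258]]
top tip,tcp,grasp [[207.4701 238.1716]
 [206.428  237.9746]
 [205.6568 237.8287]
 [203.4756 237.4159]]
scene bar ends/ctr at top [[404.0502 261.1817]
 [411.7873 253.062 ]
 [419.1446 245.3335]
 [408.71   265.8068]
 [408.4055 267.0661]]
top bar ends/ctr at top [[200.2735 223.2078]
 [205.0288 237.2535]
 [209.8638 251.4405]
 [209.6525 238.1477]
 [210.1016 238.2345]]
[[136  61  13  18  21  25  36  40   9  13  14  20  22  19  20  23  10  13
   14  14  19  21  20  17  22  28]
 [139 141 128  11  17  21  23  20  36  10  14  21  19  21  21  22  17  11
   11  13  14  19  19  21  22  21]
 [138 135 125  59  10  20  21  24  12  15  17  21  21  20  21  25  13   9
   15  17  22  23  20  13  22  17]
 [139 141 141 133  61  11  18  20  23  13  12  15  17  23  26  23  12  15
   18  19  20  20  21  21  17  21]
 [134 139 139 142 134  93  31  10  12   7  14  20  20  20  20  12  11  17
   19  22  19  21  23  24  20  32]
 [131 134 135 133 135 137 140 142 147 1
[... 1005 characters left out ...]
10  12  57
  123 147 139 137 138 140 138 138]
 [ 73  69  38  32  34  35  26   9  10  13  11  15  17  13   8  37 100 141
  139 137 139 142 140 139 138 139]
 [ 45  31  33  31  23   6  13  14  13  14  14  12  11  24  81 137 149 142
  139 141 141 143 140 134 131 137]
 [ 66  68  63  30   8  13  12  11  14  17   9  22  94 142  70  61  60  65
   94 126 136 141 142 143 137 138]
 [ 61  31  32  31  12  11  13  13  13   9  52 125 160 162 119 115  85  65
   64  63  62  66  96 125 137 135]
 [ 66  60  41  51   7   7   9   9  26  80 135 149 141 112 117 117 122 107
   62  65  64  64  66  63  60  66]
 [ 69  65  67  74 123 117  85  82 124 122 135 139 126 118 119 119 120 111
   73  65  65  65  64  66  64  63]]
```

Run:
```python
from h import *
p=np.array([.4995,.3327,.1706]);a=np.deg2rad(111.4);x=np.array([np.cos(a),np.sin(a),0])
for dz in(-.011,.002,.02,.03): print(dz,px('scene',[p-.043*x+[0,0,dz],p+.043*x+[0,0,dz]]))
p,r,o=cur();print(p,o['q'],o['wrist_force'],o['torque'],o['joint_efforts'])
# FK sanity against start pose: pose of gripper in current top picture
t=cv2.imread('pics/t2.png').max(2); print(t[222:246,198:224])
```

```text
-0.011 [[400.5209 231.836 ]
 [429.8464 247.2183]]
0.002 [[401.282  228.13  ]
 [430.8867 243.4679]]
0.02 [[402.355  222.9005]
 [432.3546 238.171 ]]
0.03 [[402.961  219.9449]
 [433.1843 235.1747]]
[0.498  0.3341 0.0911] [33.8596 11.0287  4.1111 83.0863  0.0019 12.4197] [0.4762 0.0802 0.1446] [0.0324 0.0247 0.007 ] [  0.0049 -59.2106  47.0374   0.0032  -0.0001   0.0001]
[[ 44  74  82  82  83  84  88  87  84  83  82 124 133 132 138 135 133 136
   99 103 129 131 135 139 139 140]
 [  9  43  53  43  50  74  87  88  86  87  85  84  85  83 123 106  81  33
   38  34  26  46 103 134 133 130]
 [ 13  11  16  17  10  15  70  87  86  86  87  86  89  83  58  31  28  11
    8  40  32  30  25  76  84  82]
 [ 15  18  18  13   7   3  41  74  83  88  88  82  77  59  41  21  27  23
   17  45  43  37  31  40  86  86]
 [ 21  17  15  10  16  10  41  57  61  76  80  75  47  34  23  16  23  30
   29  27  57  32  37  34  70  89]
 [ 16  15  13  11  13  11  16  11  17  34  52  76  55  32  26  27  33  43
   39  30  46  34  36  34  50  88]
 [ 22  20   6  21   7  19  16  20  19  15  28  37  37  37  41  39  38  45
  
[... 1186 characters left out ...]
83  82  84
   70  50  52  55  50  52  53  49]
 [ 31  15  16  17   7   2  13  28  41  29   7   9  71  83  80  78  78  81
   64  52  50  53  53  52  55  55]
 [ 14  10  16  17  14  16  20  42  53  34  12  10  77 101 105 103 103  90
   55  48  50  50  51  50  53  53]
 [ 11  17  13  13  22  32  37  33  29  17  14   1  40 117 130 129 127  92
   51  51  62  67  66  65  64  52]
 [ 12  12  17  16  35  74  66  18  21  16  19   0   0  96 126 123 102  60
   47  64  83  85  85  84  83  69]
 [  8  14  10  25  59  86  75  32  24  21  24   8   9  58 107  92  59  48
   64  80  84  81  79  82  84  87]
 [  7  15  11  49  77  85  79  51  18  18  25  22   0  45  69  59  47  64
   84  81  82  83  83  85  85  79]]
```

The crop shows the closed pads at scene (412,247), with their tips at row 252, right on the bar's top edge. That puts the tips about 30 mm farther back than the stated tool geometry. The open fingers in the earlier picture show the same offset. So the jaws closed above the handle without touching it. I'll open, go 29 mm lower while watching the force, and close again.

```bash
python3 -m crank '0 -0.01 0 0 0 0;0 -0.01 0 0 0 0;0 -0.01 0 0 0 0;0 -0.01 0 0 0 0;0 -0.01 0 0 0 0;0 -0.01 0 0 0 0' -1 60 && python3 -m crank '0 0.01 0 0 0 0;0 0.02 0 0 0 0;0 0.03 0 0 0 0;0 0.039 0 0 0 0;0 0.039 0 0 0 0' && python3 -m crank '0 0 0 0 0 0;0 0 0 0 0 0;0 0 0 0 0 0;0 0 0 0 0 0;0 0 0 0 0 0;0 0 0 0 0 0;0 0 0 0 0 0' 1 60
```

```text
time: 2.85
ee_pos: [0.4979, 0.3341, 0.1009]
tcp_rot: [-90.0, 0.0, 111.4]
wrist_force: [-0.1, 0.0, 0.9]
opening: 0.0846
time: 3.35
ee_pos: [0.4972, 0.3336, 0.06]
tcp_rot: [-89.8, 0.0, 111.4]
wrist_force: [0.3, 0.3, 0.8]
opening: 0.0854
time: 4.05
ee_pos: [0.4981, 0.3342, 0.0624]
tcp_rot: [-90.0, -0.0, 111.4]
wrist_force: [-0.3, 0.1, 2.8]
opening: 0.0125
```

Gripped: opening 12.5 mm on the 14 mm bar. I'll lift it straight up and work out the pose above the lock.

```bash
python3 -m crank '0 -0.02 0 0 0 0;0 -0.05 0 0 0 0;0 -0.09 0 0 0 0;0 -0.13 0 0 0 0;0 -0.16 0 0 0 0;0 -0.16 0 0 0 0;0 -0.16 0 0 0 0' 1 80
cat >> h.py <<'E'
D=.037   # handle centre behind reported TCP along tool y (measured at grasp)
def lockR(th): # key x at angle th (ccw about LZ) from lock x
    kx=np.cos(th)*LX+np.sin(th)*LY; return frame(np.cross(LZ,kx),-LZ)
def tcp(h,th): # key tip h above mouth along axis
    return M+(h+.085-D)*LZ
E
python3 - <<'E'
from h import *
p,r,o=cur(); print(p,o['q'],o['opening'])
Rg=lockR(-.05); t=tcp(.03,-.05); print(t); go(t,Rg)
g=p-D*r.as_matrix()[:,1]
k=r.as_matrix(); kx=k[:,2]; kz=-k[:,1]
ends=[g+.04*kx,g-.04*kx,g-.085*kz,g-.0405*kz]
im=snap('scene','s3');tt=snap('top','t3')
print('pred scene',px('scene',ends),'top',px('top',ends))
f=lambda i:cv2.resize(i[:,:,::-1],None,fx=4,fy=4,interpolation=cv2.INTER_CUBIC)
cv2.imwrite('pics/s3c.png',np.hstack([f(im[170:310,370:470]),f(tt[180:320,150:250])]))
E
```

```text
time: 4.75
ee_pos: [0.4982, 0.3343, 0.222]
tcp_rot: [-90.0, -0.0, 111.4]
wrist_force: [-0.4, -0.5, -1.6]
opening: 0.0125
[0.4982 0.3343 0.222 ] [33.8638 12.4745 20.2969 97.7992  0.0002 12.4223] 0.012512064227353022
[0.6058 0.096  0.2301]
row [-0.2612 -0.0082 -0.013 ] [-0.4502  0.4443  0.0803]
pred scene [[430.683  202.1632]
 [414.7182 217.1718]
 [416.6488 235.4746]
 [419.852  222.209 ]] top [[192.8492 250.7933]
 [181.9866 217.9615]
 [197.7706 236.2551]
 [192.5503 235.2651]]
```

View pics/s3c.png

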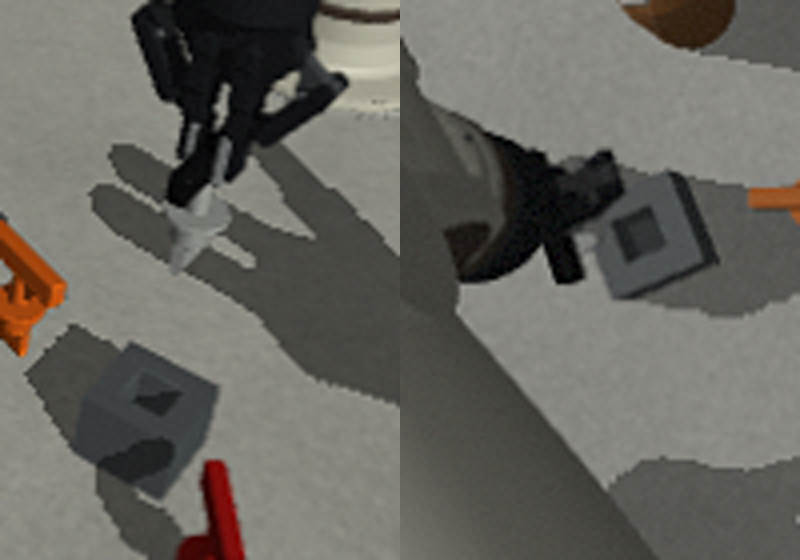

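The key is held upright: flange at scene (420,223) and tip at (414,237), within about 2 px of the prediction. Next I'll carry it above the lock.

```bash
python3 -m crank '-0.03 -0.02 -0.002 -0.06 0.06 0.01;-0.07 -0.03 -0.004 -0.14 0.14 0.03;-0.115 -0.03 -0.006 -0.22 0.22 0.04;-0.16 -0.02 -0.008 -0.3 0.3 0.06;-0.205 -0.01 -0.01 -0.38 0.38 0.07;-0.24 -0.008 -0.012 -0.43 0.43 0.08;-0.261 -0.008 -0.013 -0.45 0.444 0.08;-0.261 -0.008 -0.013 -0.45 0.444 0.08'
python3 -m crank '0 0 0 0 0 0;0 0 0 0 0 0'
python3 - <<'E'
from h import *
p,r,o=cur(); print(p,o['q'],o['opening'],o['wrist_force']); go(tcp(.03,0),lockR(-.05))
k=r.as_matrix(); kx=k[:,2]; kz=-k[:,1]; g=p+D*kz
ends=[g+.04*kx,g-.04*kx,g-.085*kz+.013*kx,g-.085*kz-.013*kx,g-.0405*kz,M]
im=snap('scene','s4');tt=snap('top','t4')
print('pred scene',px('scene',ends),'top',px('top',ends))
f=lambda i,s:cv2.resize(i[:,:,::-1],None,fx=s,fy=s,interpolation=cv2.INTER_CUBIC)
cv2.imwrite('pics/s4c.png',np.hstack([f(im[130:230,290:360],5.5),f(tt[130:230,255:325],5.5)]))
E
```

```text
time: 5.65
ee_pos: [0.6047, 0.0935, 0.2278]
tcp_rot: [-115.8, -1.2, 85.7]
wrist_force: [0.2, 0.6, -2.0]
opening: 0.0125
time: 5.85
ee_pos: [0.6052, 0.0967, 0.2293]
tcp_rot: [-115.8, -1.2, 85.9]
wrist_force: [-1.2, 1.1, -0.7]
opening: 0.0125
[0.6052 0.0967 0.2293] [ 12.0571 -13.2734  -9.4995  68.531   -5.8911  15.1275] 0.012543577748640023 [-1.2003  1.0732 -0.7292]
row [-0.0007 -0.0004 -0.001 ] [-0.0022  0.0012  0.0003]
pred scene [[352.6797 172.264 ]
 [330.0042 166.4783]
 [332.2518 195.6298]
 [324.9294 194.1473]
 [335.3078 181.7542]
 [323.8564 203.218 ]] top [[290.4499 212.2952]
 [292.9077 179.0825]
 [293.3446 190.9545]
 [294.0954 180.9797]
 [292.6846 190.9638]
 [294.6612 182.5022]]
```

View pics/s4c.png

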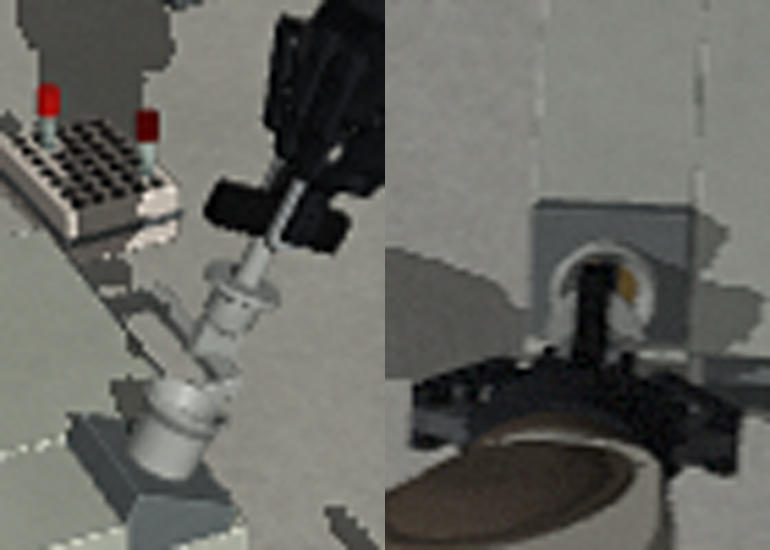

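The view shows the key's flange at scene (334,182) and its handle ends at (328,167) and (353,173), lined up over the collar mouth at about (325,200). The top view agrees too, so the 30 mm offset lies along the tool axis. The funnel has room for the remaining few mm, so I'll lower along the axis and watch the force.

```bash
python3 -m crank '0 0.01 0 0 0 0;0 0.02 0 0 0 0;0 0.028 0 0 0 0;0 0.028 0 0 0 0' && python3 -m crank '0 0.003 0 0 0 0;0 0.006 0 0 0 0;0 0.008 0 0 0 0;0 0.008 0 0 0 0' && python3 -m crank '0 0.003 0 0 0 0;0 0.005 0 0 0 0;0 0.005 0 0 0 0'
python3 - <<'E'
from h import *
p,r,o=cur(); f=np.array(o['wrist_force']); print('f lock xyz',f@LX,f@LY,f@LZ,'err',(p-tcp(0,0))@np.c_[LX,LY,LZ], o['torque'])
E
```

```text
time: 6.35
ee_pos: [0.6175, 0.0956, 0.2025]
tcp_rot: [-115.8, -1.2, 85.8]
wrist_force: [-1.8, 0.1, -1.7]
opening: 0.012
time: 6.75
ee_pos: [0.6213, 0.0955, 0.1976]
tcp_rot: [-115.9, -1.3, 85.8]
wrist_force: [0.2, 0.3, -1.8]
opening: 0.0125
time: 7.05
ee_pos: [0.6231, 0.0954, 0.1926]
tcp_rot: [-115.9, -1.2, 85.8]
wrist_force: [-1.9, 0.8, -3.0]
opening: 0.0122
f lock xyz -3.0880380979393305 0.7630828738032598 -1.863374384964279 err [-0.0009 -0.     -0.0113] [0.0388 1.1036 0.0213]
```

```bash
for i in 1 2 3; do python3 -m crank '0 0.002 0 0 0 0;0 0.004 0 0 0 0;0 0.004 0 0 0 0'
python3 - <<'E'
from h import *
p,r,o=cur(); f=np.array(o['wrist_force']); print('f lock xyz',f@LX,f@LY,f@LZ,'err',(p-tcp(0,0))@np.c_[LX,LY,LZ], o['torque'])
if f@LZ>8 or abs(f@LX)>12: print('STOP')
E
done
```

```text
time: 7.35
ee_pos: [0.6249, 0.0954, 0.1888]
tcp_rot: [-115.9, -1.2, 85.8]
wrist_force: [-3.4, -0.2, -4.0]
opening: 0.0125
f lock xyz -4.842583770148384 -0.3248081897934529 -2.0905137497052872 err [-0.0009  0.     -0.0155] [ 0.1345  1.5107 -0.0044]
time: 7.65
ee_pos: [0.6266, 0.0954, 0.1853]
tcp_rot: [-115.9, -1.2, 85.9]
wrist_force: [-3.4, 0.6, -4.0]
opening: 0.0123
f lock xyz -4.810894411374914 0.5223764018281676 -2.0583255059910455 err [-0.0009  0.0001 -0.0193] [0.1926 1.7754 0.0636]
time: 7.95
ee_pos: [0.6283, 0.0954, 0.1818]
tcp_rot: [-115.9, -1.2, 85.9]
wrist_force: [-4.6, 0.3, -4.0]
opening: 0.0124
f lock xyz -5.86062404468134 0.14203526574289535 -1.5713492427484808 err [-0.0009  0.0001 -0.0233] [0.2505 1.8457 0.0917]
```

```bash
cat > fc.py <<'E'
from h import *
p,r,o=cur(); f=np.array(o['wrist_force']); k=r.as_matrix()
th=np.arctan2(-(k[:,2]@LY),-(k[:,2]@LX))
print('f',f@LX,f@LY,f@LZ,'err',(p-tcp(0,0))@np.c_[LX,LY,LZ],'th',th,'tq',np.array(o['torque'])@np.c_[LX,LY,LZ])
E
python3 -m crank '0 0 0.001 0 0 0;0 0 0.002 0 0 0;0 0 0.002 0 0 0';python3 fc.py;  python3 -m crank '0 0.002 0 0 0 0;0 0.003 0 0 0 0;0 0.003 0 0 0 0'; python3 fc.py
```

```text
time: 8.25
ee_pos: [0.6274, 0.0954, 0.1823]
tcp_rot: [-116.0, -1.3, 85.8]
wrist_force: [0.5, 0.4, -1.8]
opening: 0.0125
f -0.3304165320186007 0.44025975628558606 -1.8000565429332753 err [-0.0016  0.0001 -0.0225] th -0.049952976425078684 tq [ 0.0332  0.7399 -0.0453]
time: 8.55
ee_pos: [0.6285, 0.0953, 0.1789]
tcp_rot: [-116.0, -1.2, 85.8]
wrist_force: [-1.4, 0.8, -1.1]
opening: 0.0121
f -1.7516057917628802 0.755800000729205 -0.4101376961489827 err [-0.0021  0.     -0.0259] th -0.049851886835537734 tq [-0.057   0.5512 -0.0723]
```

```bash
for i in 1 2; do python3 -m crank '0 0.002 0 0 0 0;0 0.004 0 0 0 0;0 0.004 0 0 0 0'|grep time; python3 fc.py; done
```

```text
time: 8.85
f -0.7369585718726708 0.4487281318093955 -1.4935076568862158 err [-0.0025  0.     -0.0303] th -0.04968320691314155 tq [0.0157 0.5791 0.0098]
time: 9.15
f -0.44824612484371823 0.2534342972058705 -2.0331822852277344 err [-0.0025  0.0001 -0.0343] th -0.049708717861161295 tq [0.0304 0.5238 0.0117]
```

```bash
for i in 1 2; do python3 -m crank '0 0.001 0 0 0 0;0 0.002 0 0 0 0;0 0.002 0 0 0 0'|grep time; python3 fc.py; done
```

```text
time: 9.45
f -2.5504288409965663 0.25396447792190247 6.627500288665628 err [-0.0019  0.0001 -0.035 ] th -0.04974281372435481 tq [-0.071   1.2121  0.0165]
time: 9.75
f -7.989906475294665 -1.2131040356305314 21.232326935549782 err [-0.0013  0.0002 -0.0352] th -0.04966747416433951 tq [-0.3748  2.503  -0.0008]
```

```bash
python3 -m crank '0 -0.0015 0 0 0 0;0 -0.0015 0 0 0 0'|grep time; python3 fc.py
python3 - <<'E'
from h import *
im=snap('scene','s5')
p,r,o=cur(); k=r.as_matrix(); kx=k[:,2]; kz=-k[:,1]; g=p+D*kz
print(px('scene',[g,g-.0405*kz,M]))
f=lambda i,s:cv2.resize(i[:,:,::-1],None,fx=s,fy=s,interpolation=cv2.INTER_CUBIC)
cv2.imwrite('pics/s5c.png',f(im[150:230,290:370],7))
E
```

```text
time: 9.95
f -4.314473277172034 -0.7518755550693714 10.711101414240952 err [-0.0017  0.0002 -0.0351] th -0.04972298679439552 tq [-0.1434  1.3663  0.024 ]
[[331.7455 188.8694]
 [325.7178 200.6299]
 [323.8564 203.218 ]]
```

View pics/s5c.png

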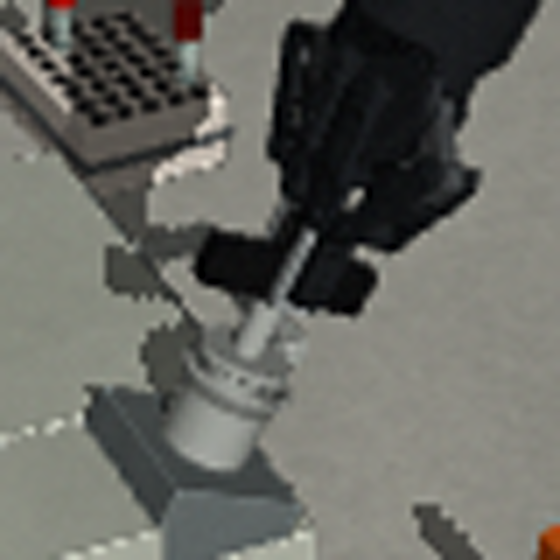

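The picture shows the flange (crop (245,365)) sitting just over the collar band (235,400), with no bare land between them. Together with contact at −35 mm from the mouth, that means the bit went straight into the slot. I'll turn clockwise in steps.

```bash
python3 -m crank '0 0 0 0 0.1 0;0 0 0 0 0.2 0;0 0 0 0 0.3 0;0 0 0 0 0.3 0'|grep -v rot; python3 fc.py
```

```text
time: 10.4
ee_pos: [0.633, 0.0959, 0.171]
wrist_force: [-6.7, 1.5, 6.8]
opening: 0.0123
f -3.0420804048382557 1.2775578563465504 9.085686540002701 err [-0.0015  0.0007 -0.035 ] th -0.352615463952691 tq [0.3701 1.177  0.2178]
```

```bash
python3 -m crank '0 0 0 0 0.1 0;0 0 0 0 0.2 0;0 0 0 0 0.3 0;0 0 0 0 0.3 0'|grep -v rot; python3 fc.py
```

```text
time: 10.8
ee_pos: [0.6332, 0.096, 0.1711]
wrist_force: [-6.0, 1.4, 5.9]
opening: 0.0125
f -2.8862503769047345 1.2385578021974353 7.952907937767893 err [-0.0012  0.0009 -0.035 ] th -0.6525885839762477 tq [0.5933 0.9046 0.2055]
```

The axial torque is about 0.2 N·m at only 8 N of press, so the key is turning the plug, which means it is in the slot. I'll keep turning to the stop.

```bash
python3 -m crank '0 0 0 0 0.1 0;0 0 0 0 0.2 0;0 0 0 0 0.33 0;0 0 0 0 0.33 0'|grep -v rot; python3 fc.py;  python3 -m crank '0 0 0 0 0.08 0;0 0 0 0 0.14 0;0 0 0 0 0.14 0'|grep -v rot; python3 fc.py
```

```text
time: 11.2
ee_pos: [0.6334, 0.0961, 0.1712]
wrist_force: [-4.3, 2.4, 6.1]
opening: 0.0125
f -1.230743724122425 2.312549953127602 7.389816575279326 err [-0.001   0.0009 -0.035 ] th -0.9836465160141095 tq [0.6293 0.6226 0.1004]
time: 11.5
ee_pos: [0.6335, 0.0962, 0.1713]
wrist_force: [-3.6, 2.4, 5.2]
opening: 0.0126
f -1.0670788709744015 2.338510365480891 6.264983227685058 err [-0.0009  0.001  -0.035 ] th -1.121235442286094 tq [0.6386 0.447  0.2564]
```

```bash
for i in 1 2; do python3 -m crank '0 0 0 0 0.04 0;0 0 0 0 0.07 0;0 0 0 0 0.07 0'|grep time; python3 fc.py; done
```

```text
time: 11.8
f -1.0380249821789558 2.4939086738915752 6.640977066439521 err [-0.0008  0.001  -0.035 ] th -1.19020487851198 tq [0.632  0.4333 0.2822]
time: 12.1
f 0.27951813252813174 2.3883700800937144 6.796757336429431 err [-0.0008  0.001  -0.035 ] th -1.2596518150347356 tq [0.7241 0.3548 0.615 ]
```

```bash
python3 -m crank '0 0 0 0 0.03 0;0 0 0 0 0.06 0;0 0 0 0 0.06 0'|grep time; python3 fc.py
```

```text
time: 12.4
f 0.4215395184462529 2.827246715918721 5.682555572607263 err [-0.0006  0.001  -0.035 ] th -1.3187825861478817 tq [0.6186 0.1566 1.2286]
```

The torque climbs to 1.2 N·m, so this is the stop. I'll unload the twist, open, and back out along the axis.

```bash
python3 -m crank '0 -0.0005 0 0 -0.05 0;0 -0.0005 0 0 -0.05 0'|grep time; python3 fc.py; python3 -m crank '0 0 0 0 0 0;0 0 0 0 0 0;0 0 0 0 0 0;0 0 0 0 0 0;0 0 0 0 0 0;0 0 0 0 0 0' -1 | tail -2; python3 fc.py; python3 -m crank '0 -0.02 0 0 0 0;0 -0.05 0 0 0 0;0 -0.09 0 0 0 0;0 -0.12 0 0 0 0;0 -0.12 0 0 0 0'
python3 - <<'E'
from h import *
p,r,o=cur();print(o['q'])
im=snap('scene','s6');tt=snap('top','t6')
f=lambda i,s:cv2.resize(i[:,:,::-1],None,fx=s,fy=s,interpolation=cv2.INTER_CUBIC)
cv2.imwrite('pics/s6c.png',np.hstack([f(im[150:235,285:365],5),f(tt[145:230,270:350],5)]))
E
```

```text
time: 12.6
f 1.7483892261545084 3.2457891871431857 3.5519461115426743 err [-0.0009  0.0009 -0.0349] th -1.2682181939957289 tq [ 0.7977 -0.252   0.5267]
wrist_force: [0.6, -0.3, 1.5]
opening: 0.0855
f 1.1914342447567734 -0.24374619729755365 1.0826325166443833 err [-0.0023  0.     -0.0359] th -1.2699152113182586 tq [0.0248 0.3637 0.0446]
time: 13.7
ee_pos: [0.5804, 0.0971, 0.2837]
tcp_rot: [-98.3, -25.2, 17.5]
wrist_force: [0.4, -0.1, -0.4]
opening: 0.0857
[ 12.7789 -15.6198  -5.4569  74.4685  -6.232   85.7163]
```

View pics/s6c.png

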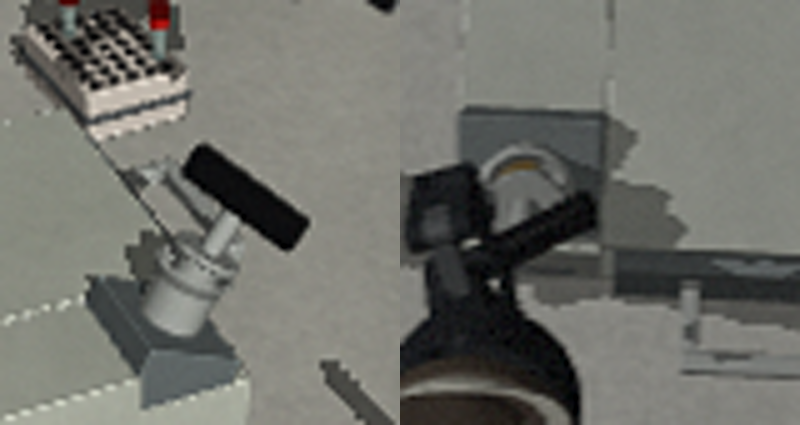

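The scene crop shows the handle at (247,197), turned about 60°, with the flange at the collar. The key may be leaning slightly downhill. I'll move above the drawer bar, then measure the key with the view clear.

Run:
```python
from h import *
go([.556,-.042,.15],frame(CX,[0,0,-1])); p,r,o=cur(); print(r.as_matrix())
```

```text
row [-0.1127  0.1065 -0.1111] [0.068  0.2959 0.4513]
[[ 0.8659  0.439  -0.2398]
 [ 0.2724 -0.0118  0.9621]
 [ 0.4195 -0.8984 -0.1298]]
```

```bash
python3 -m crank '-0.03 -0.01 -0.036 0.02 0.08 0.12;-0.06 -0.018 -0.07 0.04 0.16 0.24;-0.08 0.01 -0.09 0.06 0.24 0.36;-0.1 0.05 -0.1 0.068 0.296 0.451;-0.113 0.085 -0.111 0.068 0.296 0.451;-0.113 0.107 -0.111 0.068 0.296 0.451;-0.113 0.107 -0.111 0.068 0.296 0.451' 0 80
python3 -m crank '0 0 0 0 0 0;0 0 0 0 0 0'|grep time
python3 - <<'E'
from h import *
p,r,o=cur();print(p,o['tcp_rot'],o['opening'])
im=snap('scene','s7');tt=snap('top','t7')
H=M+.049*LZ;kx=np.cos(1.05)*LX-np.sin(1.05)*LY
pts=[H,H+.04*kx,H-.04*kx,H-.0405*LZ,M]
print('exp home scene',px('scene',pts)); print('top',px('top',pts))
hb=[np.array([.5562,-.042,.095])+s*.055*CY for s in(1,-1)]; print('bar',px('scene',hb),px('top',hb))
for n,i,(u0,u1,v0,v1) in(('scene',im,(310,365,160,210)),('top',tt,(275,325,160,215))):
    m=(i[v0:v1,u0:u1].max(2)<32).astype(np.uint8); N,l,s,c=cv2.connectedComponentsWithStats(m)
    for j in range(1,N):
        if s[j,4]>40: print(n,s[j],c[j]+[u0,v0],cv2.minAreaRect(np.argwhere(l==j)[:,::-1].astype(np.float32)))
f=lambda i,s:cv2.resize(i[:,:,::-1],None,fx=s,fy=s,interpolation=cv2.INTER_CUBIC)
cv2.imwrite('pics/s7c.png',np.hstack([f(im[140:240,285:365],5),f(tt[140:240,270:350],5)]))
E
```

```text
time: 14.5
ee_pos: [0.5543, -0.0426, 0.1432]
tcp_rot: [-90.0, 0.5, -1.7]
wrist_force: [0.1, -0.3, 0.3]
opening: 0.0426
time: 14.7
[ 0.5558 -0.0418  0.1502] [-90.0185  -0.033   -1.5845] 0.042639958504244325
exp home scene [[331.1119 189.0295]
 [320.1842 181.6412]
 [342.3156 196.6056]
 [325.0973 200.7914]
 [323.8564 203.218 ]]
top [[293.5871 187.7192]
 [307.9905 180.4266]
 [279.3655 194.925 ]
 [294.4821 183.3721]
 [294.6612 182.5022]]
bar [[333.7662 198.5989]
 [318.9541 181.1624]] [[325.3637 217.2308]
 [365.8685 218.753 ]]
scene [ 12  19  25  21 200] [333.585 189.065] ((23.5, 29.0), (26.400001525878906, 7.400000095367432), 36.869895935058594)
top [  5  23  30  20 217] [294.4378 192.8295] ((19.200002670288086, 32.900001525878906), (7.155416965484619, 31.752164840698242), 63.43495178222656)
```

View pics/s7c.png

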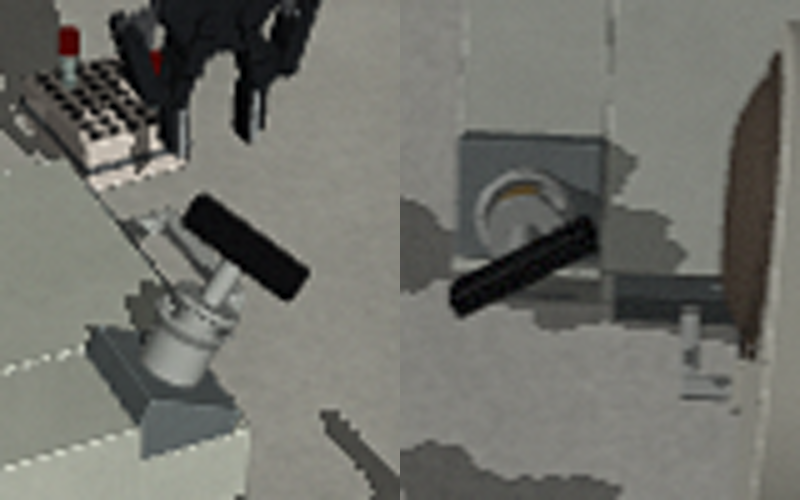

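Run:
```python
from h import *
h,e=tri((333.585,189.065),(294.44,192.83)); fl=M-.036*LZ; d=h-fl
print(h,e,'in lock axes from floor',d@np.c_[LX,LY,LZ],np.linalg.norm(d))
w=[onz('top',q,h[2]+.006) for q in((275+19.2+14.2,160+32.9-7.1),(275+19.2-14.2,160+32.9+7.1))]; v=w[0]-w[1]; v/=np.linalg.norm(v);print(v,'angle approx',np.arctan2(v@LY,v@LX), 'len',np.linalg.norm(w[0]-w[1]))
go([.5555,-.042,.053],frame(CX,[0,0,-1]))
```

```text
[0.6076 0.0929 0.1986] 0.002013724171115196 in lock axes from floor [-0.0122 -0.003   0.0849] 0.08584219848453385
[ 0.4631 -0.8863  0.    ] angle approx -1.1055312855827373 len 0.07772837574384162
row [-0.0006  0.0975 -0.0002] [0.0004 0.0004 0.0014]
```

The handle triangulates to 84.9 mm up the axis with a lean of about 0.14 rad, so the key is home and within limits. It is turned about 1.1 rad. Next I'll descend on the drawer bar and close.

```bash
python3 -m crank '0 0.03 0 0 0 0;0 0.06 0 0 0 0;0 0.085 0 0 0 0;0 0.0975 0 0 0 0;0 0.0975 0 0 0 0' && python3 -m crank '0 0 0 0 0 0;0 0 0 0 0 0;0 0 0 0 0 0;0 0 0 0 0 0;0 0 0 0 0 0' 1 40
```

```text
time: 15.3
ee_pos: [0.5548, -0.0419, 0.0505]
tcp_rot: [-90.0, 0.2, -1.6]
wrist_force: [-1.0, 0.7, -0.3]
opening: 0.0426
time: 15.8
ee_pos: [0.5568, -0.0422, 0.0533]
tcp_rot: [-90.0, -0.1, -1.6]
wrist_force: [0.0, -0.2, 7.2]
opening: 0.0107
```

```bash
python3 -m crank '-0.01 0 0 0 0 0;-0.02 0 0 0 0 0;-0.032 0 0 0 0 0;-0.044 0 0 0 0 0;-0.056 0 0 0 0 0;-0.068 0 0 0 0 0;-0.078 0 0 0 0 0;-0.082 0 0 0 0 0' && python3 -m crank '-0.003 0 0 0 0 0;-0.006 0 0 0 0 0;-0.008 0 0 0 0 0;-0.009 0 0 0 0 0;-0.009 0 0 0 0 0'
```

```text
time: 16.6
ee_pos: [0.4743, -0.0395, 0.0533]
tcp_rot: [-90.0, -0.2, -1.6]
wrist_force: [1.7, 1.9, 5.5]
opening: 0.011
time: 17.1
ee_pos: [0.4694, -0.0394, 0.0533]
tcp_rot: [-90.0, -0.5, -1.6]
wrist_force: [21.1, 1.9, -7.4]
opening: 0.0111
```

The force rose to 21 N at the stop after about 87 mm. I'll ease off, open part-way, and rise straight up.

```bash
python3 -m crank '0.002 0 0 0 0 0;0.002 0 0 0 0 0' && python3 -m crank '0 0 0 0 0 0;0 0 0 0 0 0;0 0 0 0 0 0;0 0 0 0 0 0;0 0 0 0 0 0' 0 && python3 -m crank '0 -0.02 0 0 0 0;0 -0.05 0 0 0 0;0 -0.09 0 0 0 0;0 -0.13 0 0 0 0;0 -0.15 0 0 0 0;0 -0.15 0 0 0 0' && python3 -m crank '-0.04 0 -0.05 0 0 0;-0.08 0 -0.1 0 0 0;-0.11 0 -0.15 0 0 0;-0.11 0 -0.2 0 0 0;-0.11 0 -0.2 0 0 0;-0.11 0 -0.2 0 0 0'
python3 - <<'E'
from h import *
im=snap('scene','s8');tt=snap('top','t8')
for n,i,(u0,u1,v0,v1) in(('scene',im,(310,365,160,210)),('top',tt,(275,325,160,215))):
    m=(i[v0:v1,u0:u1].max(2)<32).astype(np.uint8); N,l,s,c=cv2.connectedComponentsWithStats(m)
    for j in range(1,N):
        if s[j,4]>40: print(n,s[j],c[j]+[u0,v0])
f=lambda i,s:cv2.resize(i[:,:,::-1],None,fx=s,fy=s,interpolation=cv2.INTER_CUBIC)
cv2.imwrite('pics/s8c.png',np.hstack([f(im[130:280,265:398],3),f(tt[130:280,270:400],3)]))
E
```

```text
time: 17.3
ee_pos: [0.4694, -0.0394, 0.0533]
tcp_rot: [-90.0, -0.3, -1.6]
wrist_force: [9.2, 2.6, 1.8]
opening: 0.0109
time: 17.8
ee_pos: [0.4664, -0.0397, 0.0513]
tcp_rot: [-90.0, 0.1, -1.6]
wrist_force: [-0.3, 0.2, 1.0]
opening: 0.0428
time: 18.4
ee_pos: [0.4679, -0.0397, 0.2045]
tcp_rot: [-90.0, -0.2, -1.6]
wrist_force: [0.9, -0.8, -0.6]
opening: 0.0424
time: 19.0
ee_pos: [0.3496, -0.2392, 0.2002]
tcp_rot: [-90.0, 0.2, -1.9]
wrist_force: [0.2, -0.5, -0.2]
opening: 0.0432
scene [ 12  19  25  21 218] [333.4037 189.0275]
top [  5  23  29  20 215] [294.4093 192.8326]
```

View pics/s8c.png

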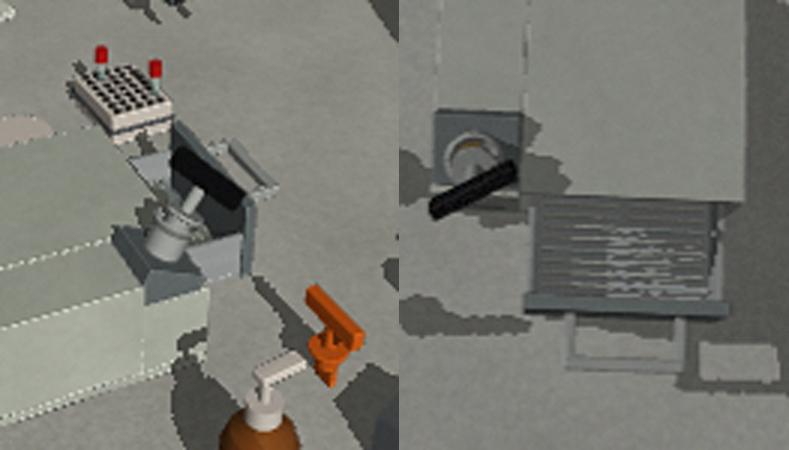

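The drawer stands fully open, with its bar at top-view row 252 (it started at 218). The key has not moved, the bystanders are in place, and the arm is clear. One numeric check, then I'll hand in.

Run:
```python
from h import *
a=cv2.imread('pics/top0.png').max(2).astype(int); b=cv2.imread('pics/t8.png').max(2).astype(int)
T=lambda v:105+v/4-.375
print(a[208:224,330:362].mean(1).round(),b[243:258,330:362].mean(1).round())
p0=onz('top',(345,218),.088);p1=onz('top',(345,252),.088);print(p0-p1)
print(bot.get_obs()['wrist_force'],bot.job_done())
```

```text
[ 88.  93. 106. 110. 123. 128. 128. 118. 111. 118. 122. 109.  93. 127.
 129. 128.] [132. 133. 133. 133. 132. 128. 112. 120. 124. 122. 109. 124. 133. 133.
 132.]
[ 0.092  -0.0001  0.    ]
the job is handed in; nothing more can be done
[0.5393 1.1046 0.3714] None
```

The job is handed in at about 19 s of the 56 s allowed: the key is home and turned in the lock, and the drawer is out at its stop. No verdict was reported, so the figures below are from my own checks.

**What I did**
- **Key into the lock:** I took the black key from its stand. The bit went straight into the slot, so no searching turn was needed.
- **Turn:** I turned the key clockwise until the torque rose to 1.2 N·m at the stop, then let go.
- **Drawer:** I pulled it until the force rose to 21 N at its stop, then backed the arm off to one side.

**Last checks**
- **Key position:** In the cameras the handle sits 84.9 mm above the slot floor along the axis (85 mm expected), turned about 1.1 rad. It did not move when I pulled the drawer.
- **Key lean:** Once released, the key leans downhill by about 0.14 rad. That is within the 0.25 limit, but it is not perfectly upright in the bore.
- **Drawer:** The arm moved it about 87 mm, and the camera gives about 92 mm (full travel is 90 mm).
- **Bystanders:** The tube rack and pump bottle look undisturbed by eye. I did not measure either, and I did not check the petri dish separately.

**What disagreed:** The first grasp closed on air above the handle, because the fingertips were about 30 mm farther back along the tool than stated. I measured the offset in the pictures and corrected for it. The tool angle at the stop also read about 1.26–1.32 rad against the 1.05 expected. I put that down to play in the slot, twist in the grip and my estimate of the cabinet's angle.

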